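Unload the coil test rig

ROBOT

A 6-joint arm with a two-finger parallel gripper is mounted at the origin on the work surface. World frame = base frame: x ahead of the robot, y to its left, z up, the work surface at z = 0. Lengths are in m, angles in degrees, forces in N, time in s.
With the tool pointing down it reaches from about 0.4 to 0.825 m from the base axis. Payload 7 kg.
Tool frame: the origin (TCP) lies midway between the tips of the shut fingers; the grasp point (between the pads) lies 19 mm behind it; z points along the fingers, y is the line along which they close (so a half turn about z gives the same grasp; the last joint's range is limited). The gripper opens to 88 mm and grips with 3 to 60 N. Pads are 19 mm wide; open, the fingers measure 130 mm over their backs; the gripper's body (78 mm by 193 mm) begins 47 mm behind the grasp point.
Start: joints at [-51.732, 20.546, 0.682, 0, -70.136, -16.507], TCP at [0.25, -0.627, 0.227] pointing down, gripper open.
Joint ranges: [-176.03, 176.03], [-82.01, 121.73], [-58.28, 71.71], [-173.87, 95.51], [-174.79, -0.11], [-173.66, 173.66]. Speed limits (degrees/s): [136.94, 136.94, 172.46, 180, 180, 180].

INTERFACE

Orientations are given as [roll, pitch, yaw] about the fixed x, y, z axes, in that order (R = Rz(yaw) Ry(pitch) Rx(roll)).
In Python, from plant import telemetry, viewer, workorder gives the robot as it stands. The module is installed in compiled form; this text tells all that it offers.
- The arm moves only by the tool carry_out, never from a script. Its argument "rows" is a list of rows, each a list of 6 numbers: the shift along the tool's x, y, z in m, then the turn, a rotation vector about the tool's x, y, z in rad. In form: [[tx, ty, tz, ax, ay, az], ...]. A call has 1 to 8 rows; each row is the pose to reach, as a shift and turn from the pose commanded when the call began, along the tool's axes at that moment; what a row does not reach only later rows make up. A row lasts 1/8 s, in which the tool goes at most 62.5 mm and 10.7 degrees, less where a joint would pass 70% of its speed; a pose out of reach is approached as far as the arm can. A call with a gripper value outside its range is refused whole. "grip" is the gripper's target within -1 to 1 (fully open at 1, half-way at 0, shut at -1), set as the call begins (left out, the last holds). The fingers move at their own pace and stop on an object; the grip force is fixed at half the most. Time passes only in rows, so rows that repeat a pose let the fingers close. It gives the time, the measured TCP pose, the force, the opening and the grip force at its end, in the units of the state.
- telemetry.get_obs(): the state, without advancing time (a new reading comes with each control period).
- viewer.snapshot(name): name is "scene" or "top"; returns the picture (400x640x3 uint8, red, green, blue); there is no depth.
- viewer.camera_info(name): a dict with "intrinsics" (3x3 intrinsics, pixels), "k1" (the pictures are not rectified: a ray, as slopes to the right and down, at radius r is drawn at 1 + k1 r^2 times it, then the intrinsics apply), "extrinsics" (4x4, takes a point from camera to world coordinates). Camera axes: x right, y down, z forward; pixel columns grow to the right and rows downward; lengths in m; the calibration is good to about 2 mm. A picture is of the moment at which its call begins. camera_info takes no time and is no camera call.
- workorder.close_job(): hands the job in; it is judged then, once.
The state is a dict: "clock": time; "joint_pos": joint angles; "qvel": joint speeds; "tau": joint torques, N m; "tool_pos": TCP position; "orientation": TCP orientation; "force": force on the tool from outside, world axes, zero at the start; "moment": the same for the moment, N m; "opening": finger opening in m; "gripper_force": force on a finger pad.
Only numpy, scipy, OpenCV 4.12 (cv2) and the standard library are available. Lean on these libraries where they do the work, as an engineer would, in place of code of your own. Each camera call takes 0.05 s, during which the arm holds its last target. There are 200 camera calls.

TASK

The test run on the coil rig is over: first turn its rotary switch all the way to off, and only then unload it. Slide every coil up off its post and put it in the large bay of the blue tray, and pull every module up off the rail against its spring catch and put it in the small bay, so that all of them lie or stand on the tray's floor side by side, nothing stacked on or propped on top of anything. Do not shift the two flow meters standing near by.

Things in the scene. Friction and masses are not known exactly. Their poses are not given: they have to be found in the camera images.
- rig: The rig's post plate, fixed: dark brown, 200 x 200 x 12 mm. Origin at the centre of its underside, z up. Four upright steel posts 22 mm in diameter stand at x, y = +-50, +-50 mm and rise 72 mm above the plate. A post is empty or carries one coil, which stands on the plate, the post through its bore with 2.5 mm play all round and ending 16 mm above the coil
- coil0: A wound coil (an absent one reads None): two pale square flanges 58 x 58 x 8 mm, brown wire wound to 50 mm diameter between them, 56 mm long over all, 27 mm through bore; 0.18 to 0.35 kg. Origin at its centre, z along the bore (up on the post); flange sides along x and y. Grip the upper flange, its middle 24 mm above the origin
- coil1: A wound coil (an absent one reads None): two pale square flanges 58 x 58 x 8 mm, brown wire wound to 50 mm diameter between them, 56 mm long over all, 27 mm through bore; 0.18 to 0.35 kg. Origin at its centre, z along the bore (up on the post); flange sides along x and y. Grip the upper flange, its middle 24 mm above the origin
- coil2: A wound coil (an absent one reads None): two pale square flanges 58 x 58 x 8 mm, brown wire wound to 50 mm diameter between them, 56 mm long over all, 27 mm through bore; 0.18 to 0.35 kg. Origin at its centre, z along the bore (up on the post); flange sides along x and y. Grip the upper flange, its middle 24 mm above the origin
- coil3: A wound coil (an absent one reads None): two pale square flanges 58 x 58 x 8 mm, brown wire wound to 50 mm diameter between them, 56 mm long over all, 27 mm through bore; 0.18 to 0.35 kg. Origin at its centre, z along the bore (up on the post); flange sides along x and y. Grip the upper flange, its middle 24 mm above the origin
- rail: The module rail, fixed: a steel top-hat rail 35 mm wide, 15 mm high, 220 mm long, along this frame's y on an aluminium base 84 x 230 x 8 mm. Origin at the centre of the base's underside, z up. Modules stand across it, origin 55 mm above this one, 34 mm or more apart; a module's catch hooks the rail's lip and gives way to a straight upward pull of 10 to 20 N in the first 5 mm; clear after 12 mm
- module0: An electronics module (an absent one reads None): pale housing 90 mm (its x) x 36 mm (y) x 64 mm high, of which the top 26 mm is a nose 46 mm long (x from -23 to 23 mm): grip that across the 36 mm. Origin at the housing's centre, z up. Two feet under it, at x = 20 and -19 mm (the sprung catch), reach 11.5 mm below the housing; it can stand on them. 0.2 kg
- module1: An electronics module (an absent one reads None): pale housing 90 mm (its x) x 36 mm (y) x 64 mm high, of which the top 26 mm is a nose 46 mm long (x from -23 to 23 mm): grip that across the 36 mm. Origin at the housing's centre, z up. Two feet under it, at x = 20 and -19 mm (the sprung catch), reach 11.5 mm below the housing; it can stand on them. 0.2 kg
- module2: An electronics module (an absent one reads None): pale housing 90 mm (its x) x 36 mm (y) x 64 mm high, of which the top 26 mm is a nose 46 mm long (x from -23 to 23 mm): grip that across the 36 mm. Origin at the housing's centre, z up. Two feet under it, at x = 20 and -19 mm (the sprung catch), reach 11.5 mm below the housing; it can stand on them. 0.2 kg
- switchbox: The rig's grey switch box, fixed, 100 x 80 x 45 mm; origin at the centre of its underside, z up. The rotary switch sits in the middle of its top: a black bar handle 49 mm long, 14 mm thick and 32 mm tall, its top 90 mm above the bench
- switch_grip (a point): Point on the rotary switch's upright axis at the height to grip its bar handle, 82 mm above the bench
- switch (a joint): Angle of the rotary switch (rad). 0 is on: the bar lies along the switch box's x, its white mark towards -x. It turns clockwise seen from above, to the off stop at 1.571 (bar along the box's y, mark towards +y), stays where it is left and takes 0.05 N m
- tray: The blue divided tray, loose, 0.9 kg: 210 mm along its x, 340 mm along its y, 45 mm high. Origin at the centre of its underside, z up. Floor and walls 5 mm thick. A cross wall 6 mm thick, 41 mm high, at y = -45 mm parts it into the large bay for coils (inside: x -100 to 100, y -42 to 165 mm) and the small bay for modules (x -100 to 100, y -165 to -48 mm)
- meter0: Bystander: a white flow meter body standing on its flange, 156 mm high, flanges 110 mm across, with a side stub along its -x to 74 mm; 5.5 kg. Origin at the centre of its underside
- meter1: Bystander: a white flow meter body standing on its flange, 156 mm high, flanges 110 mm across, with a side stub along its -x to 74 mm; 5.5 kg. Origin at the centre of its underside
Things that resemble listed ones, but are neither listed nor needed, are in the scene too. Leave any turquoise look-alike of the module2 alone. What is shaped like the coil1 but turquoise is not meant.

How it is judged:
By the outcome, as a careful person would: the job done as asked, in the order asked, and still so for the second after the job is handed in, with the robot touching nothing.
Of coil0, coil1, coil2, coil3 only 3 to 4 are there at a start; the rules pass over those that are not, and their reading is None.
Of module0, module1, module2 only 2 to 3 are there at a start; the rules pass over those that are not, and their reading is None.
At some moment in a run one of tray may be knocked a few centimetres aside while the robot is not near it.
Once in a run the grip may slacken for a moment while it holds something.
It also fails if it takes over 210 s, if anything falls off the work surface, if the arm or the gripper's body presses on something with over 40 N, if the wrist force passes 120 N, or if a joint passes its speed limit or range.

## Working session

There is one attempt and no reset: what is moved stays moved. The work goes in short steps, Python scripts to look and compute and a tool call to move; the robot and the scene stay as the last step left them, time stands still between calls to the robot, and variables do not carry over. Pictures are saved under pics/ and viewed, at most 14 in all, crops included, and the job is handed in when it is done.

Besides the shell and the picture viewer there is one more tool, called after "Call:" as name([rows], argument=value, ...), one row to a line, values as JSON. carry_out: Moves the arm, as the interface text tells. Its arguments: {"type":"object","properties":{"rows":{"type":"array"},"grip":{"type":"number"}},"required":["rows"]}

```bash
mkdir -p pics; python3 - <<'E'
from plant import telemetry, viewer
import cv2
for n in("scene","top"):
    im=viewer.snapshot(n); cv2.imwrite(f"pics/{n}0.png",im[:,:,::-1])
    c=viewer.camera_info(n); print(n,c)
print(telemetry.get_obs())
E
```

```text
scene {'intrinsics': array([[406.58163795,   0.        , 323.69747981],
       [  0.        , 406.58163795, 194.2459157 ],
       [  0.        ,   0.        ,   1.        ]]), 'k1': 0.004129179561326366, 'extrinsics': array([[-0.25540182,  0.62942306, -0.73389136,  1.33354573],
       [ 0.96668424,  0.15284025, -0.20533249,  0.22855398],
       [-0.01707286, -0.7618835 , -0.64748903,  0.80990626],
       [ 0.        ,  0.        ,  0.        ,  1.        ]])}
top {'intrinsics': array([[364.63206272,   0.        , 317.62893605],
       [  0.        , 364.63206272, 203.81846114],
       [  0.        ,   0.        ,   1.        ]]), 'k1': -0.04661683524103249, 'extrinsics': array([[ 0.0204519 , -0.99649896,  0.08106502,  0.42898364],
       [-0.99905761, -0.02347436, -0.03650823,  0.02011831],
       [ 0.03828336, -0.08024196, -0.99603997,  1.02938186],
       [ 0.        ,  0.        ,  0.        ,  1.        ]])}
{'clock': 0.1, 'joint_pos': array([-5.17313127e+01,  2.05856538e+01,  6.38822558e-01, -2.05204179e-02,
       -7.01364122e+01, -1.65050795e+01]), 'qvel': array([ 0.02680846, -0.13812972,  0.19240866,  0.09927937,  0.11038812,
        0.02424821]), 'tau': array([-7.64376691e-04, -5.84163415e+01,  2.93753064e+01,  7.01565340e+00,
        1.01463767e-02, -8.30884323e-05]), 'tool_pos': array([ 0.25007506, -0.62647984,  0.22572504]), 'orientation': array([ 1.79914705e+02, -5.15526717e-03, -1.58243375e+02]), 'force': array([ 0.45036076,  0.25453593, -0.17522647]), 'moment': array([-0.00071421,  0.01040728,  0.01061084]), 'gripper_force': 0.0, 'opening': 0.08765197983837224}
```

View pics/scene0.png

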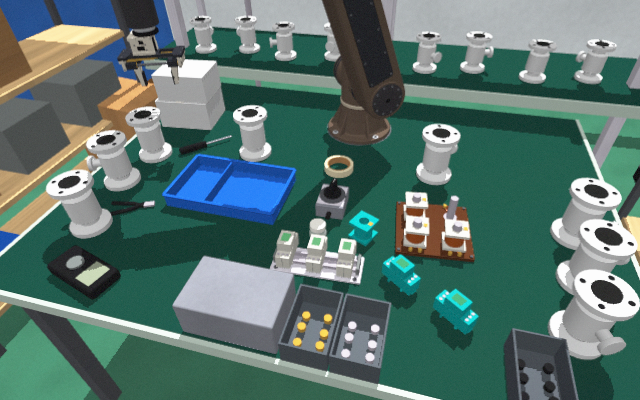

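View pics/top0.png

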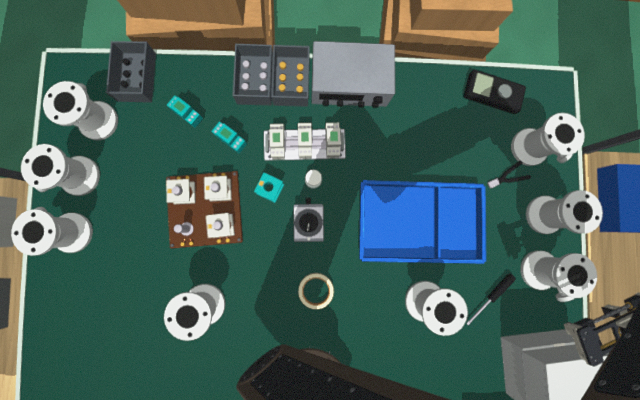

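The coils sit at top-view pixels (180,190), (217,187) and (219,225), with the empty post at (182,229). The modules are at (276,137), (305,137) and (333,137), the switch at (308,222) and the tray at (423,222). The turquoise look-alikes at (268,187), (228,135) and (183,110) get left alone. I'll confirm this in an enlarged crop and measure.

```bash
cat > h.py <<'E'
import numpy as np, cv2
from scipy.spatial.transform import Rotation as Ro
from plant import telemetry, viewer
def cast(n,px,z):
    c=viewer.camera_info(n);K=c["intrinsics"];T=c["extrinsics"];px=np.atleast_2d(np.array(px,float))
    d=(px-[K[0,2],K[1,2]])/[K[0,0],K[1,1]];s=d.copy()
    for _ in range(10): s=d/(1+c["k1"]*(s**2).sum(1,keepdims=True))
    r=np.c_[s,np.ones(len(s))]@T[:3,:3].T;o=T[:3,3]
    return (o+r*((z-o[2])/r[:,2])[:,None])[:,:2]
def proj(n,P):
    c=viewer.camera_info(n);K=c["intrinsics"];T=c["extrinsics"];P=np.atleast_2d(P)
    q=(P-T[:3,3])@T[:3,:3];s=q[:,:2]/q[:,2:];s=s*(1+c["k1"]*(s**2).sum(1,keepdims=True))
    return s*K[0,0]+[K[0,2],K[1,2]]
def rect(pts):
    (c,wh,a)=cv2.minAreaRect((np.array(pts)*1000).astype(np.float32)); return np.round(c,1),np.round(wh,1),round(a,1)
def comps(m,amin=20):
    n,l,s,c=cv2.connectedComponentsWithStats(m.astype(np.uint8)*255)
    return [(l==i,s[i],c[i]) for i in range(1,n) if s[i,4]>=amin]
def maskrect(n,m,z):
    ys,xs=np.nonzero(m); return rect(cast(n,np.c_[xs,ys],z))
def tray(show=True):
    im=viewer.snapshot("top");hsv=cv2.cvtColor(im,cv2.COLOR_RGB2HSV)
    m=(abs(hsv[...,0].astype(int)-108)<10)&(hsv[...,1]>150)&(hsv[...,2]>60); m[:,560:]=0
    c=max(comps(m),key=lambda t:t[1][4])
    return im,maskrect("top",c[0],.045),c[1]
def go(x,y,z,yaw=None):
    "shift/turn from measured pose to TCP target, tool down"
    o=telemetry.get_obs();R=Ro.from_euler("xyz",o["orientation"],degrees=True)
    y0=o["orientation"][2]; R2=Ro.from_euler("xyz",[180,0,y0 if yaw is None else yaw],degrees=True)
    print("shift",np.round(R.inv().apply(np.array([x,y,z])-o["tool_pos"]),4),"rot",np.round((R.inv()*R2).as_rotvec(),4))
E
python3 - <<'E'
from h import *
im,r,s=tray();print("tray",r,s)
hsv=cv2.cvtColor(im,cv2.COLOR_RGB2HSV)
cr=im[115:255,155:350];cv2.imwrite("pics/crop1.png",cv2.resize(cr,None,fx=4,fy=4,interpolation=cv2.INTER_CUBIC)[:,:,::-1])
h,s,v=[hsv[...,i].astype(int) for i in range(3)]
for nm,m,z in(("brown",(h<15)&(s>110)&(v>40)&(v<150),.012),("pale",(s<60)&(v>165),.068)):
    m[:,:150]=0;m[:,355:]=0;m[:110]=0;m[255:]=0
    for c in comps(m,25):print(nm,c[1],maskrect("top",c[0],z))
print("meters",cast("top",[[187,316],[445,312],[313,178],[316,291]],.156))
E
```

```text
tray (array([ 467.3, -306.7]), array([355.1, 223.9]), 89.8) [  359   180   128    84 10263]
brown [ 168  171   74   77 2489] (array([490.3, 299.2]), array([198.4, 199.5]), 6.2)
pale [ 264  123   62   37 1289] (array([675.,  50.]), array([ 98.5, 163.8]), 2.0)
pale [326 123  14  21 103] (array([700.6, -51.8]), array([56.1, 34. ]), 5.7)
pale [270 124  13   3  38] (array([717.2, 101.3]), array([ 5.5, 32.2]), 1.7)
pale [269 129  14  18 180] (array([682.9, 101.5]), array([46.6, 34.8]), 1.7)
pale [305 170  16  15 187] (array([578.6,  -0. ]), array([37.6, 40. ]), 1.5)
pale [204 176  27  25 527] (array([542.9, 251.3]), array([64.1, 68.4]), 2.7)
pale [166 179  29  25 507] (array([532.2, 348.4]), array([64.4, 73. ]), 5.8)
pale [294 206  11  10  53] (array([493.4,  37.8]), array([18.8, 32.1]), 39.3)
pale [312 207  10   9  42] (array([493.4, -16.4]), array([31.8, 15.1]), 53.4)
pale [206 213  28  25 507] (array([445.7, 241. ]), array([59.6, 68.5]), 7.7)
pale [174 225   8   8  48] (array([433.9, 349.9]), array([18.3, 18.4]), 1.3)
pale [182 225  11  11  39] (array([428.1, 321.3]), array([14.2, 31.3]), 43.5)
pale [295 229  28  11 103] (array([427.1,   7.2]), array([26.2, 71. ]), 1.2)
meters [[ 0.22962962  0.28845306]
 [ 0.2464683  -0.32352321]
 [ 0.56241922  0.0005855 ]
 [ 0.29315373 -0.01227353]]
```

View pics/crop1.png

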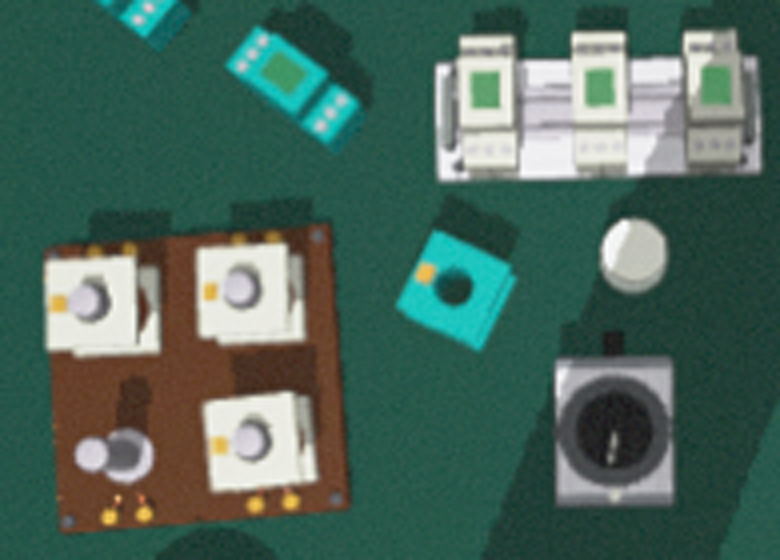

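The crop confirms three pale coils, an empty lower-left post, and three pale modules on the rail. The switch bar lies along world x with its mark towards the robot, so it is on. I'll compute poses from the corners.

```bash
python3 - <<'E'
from h import *
def c(p): return (np.array(p,float)+.5)/4-.5+[155,115]
def q(nm,p,z):
    w=cast("top",c(p),z)*1000; e=w[[1,2,3,0]]-w; 
    a=[np.degrees(np.arctan2(d[1],d[0]))%90 for d in e]
    print(nm,w.mean(0).round(1),"sides",np.linalg.norm(e,axis=1).round(),"ang",np.round([(x+45)%90-45 for x in a],1))
q("plate",[(45,247),(328,224),(350,508),(62,530)],.012)
q("coilA",[(45,258),(134,255),(139,350),(48,353)],.068)
q("coilB",[(196,247),(288,242),(293,337),(200,342)],.068)
q("coilC",[(203,403),(294,392),(301,487),(211,492)],.068)
q("M1",[(460,56),(516,53),(518,127),(461,129)],.087)
q("M2",[(572,52),(626,50),(627,124),(574,126)],.087)
q("M3",[(684,50),(737,48),(740,122),(686,125)],.087)
q("box",[(556,358),(673,358),(673,504),(556,506)],.045)
q("rail",[(436,64),(756,54),(762,174),(438,181)],.008)
print("posts",cast("top",c([(89,302),(241,288),(253,440),(93,455)]),.084)*1000)
print("switch",cast("top",c([(613,430)]),.085)*1000)
print("modlabels",cast("top",c([(486,90),(599,87),(714,84)]),.087)*1000)
print("white cyl base, ring",cast("top",c([(634,290)]),0),cast("top",[316,291],0))
im,r,s=tray()
hsv=cv2.cvtColor(im,cv2.COLOR_RGB2HSV)
cv2.imwrite("pics/crop2.png",cv2.resize(im[170:275,350:500],None,fx=5,fy=5,interpolation=cv2.INTER_CUBIC)[:,:,::-1])
sc=viewer.snapshot("scene");cv2.imwrite("pics/crop3.png",cv2.resize(sc[140:290,260:480],None,fx=3.5,fy=3.5,interpolation=cv2.INTER_CUBIC)[:,:,::-1])
go(.46,.005,.2,-90);go(.46,.005,.2,90)
E
```

```text
plate [490.8 299.4] sides [198. 199. 199. 197.] ang [6.1 6.5 5.7 6.4]
coilA [533.5 355. ] sides [59. 63. 60. 63.] ang [3.3 5.8 3.2 4.9]
coilB [543.8 254.8] sides [61. 63. 61. 63.] ang [4.6 5.3 4.5 5.1]
coilC [444.2 245.4] sides [60. 62. 59. 58.] ang [8.3 6.4 4.5 7.6]
M1 [678.2  96.5] sides [37. 50. 37. 49.] ang [4.8 3.2 3.7 2.7]
M2 [682.5  23.6] sides [36. 50. 35. 50.] ang [4.  2.  3.9 3. ]
M3 [686.  -50.3] sides [35. 50. 36. 51.] ang [4.1 3.1 5.  2.5]
box [458.1   8.3] sides [ 79.  99.  79. 100.] ang [1.3 1.1 2.1 1.5]
rail [681.9  24.2] sides [229.  88. 230.  85.] ang [3.6 3.6 2.9 2.9]
posts [[532.91628569 351.03372979]
 [544.38942411 253.12263702]
 [446.1663511  241.2080389 ]
 [434.17019026 343.45065995]]
switch [[457.73747978   9.78102609]]
modlabels [[678.89143115  98.28465047]
 [683.09059658  24.16176118]
 [687.45858647 -51.70357219]]
white cyl base, ring [[ 0.56007593 -0.00382339]] [[ 0.26889233 -0.01805923]]
shift [-0.4291  0.5089  0.0265] rot [ 8.0000e-04  4.0000e-04 -1.1911e+00]
shift [-0.4291  0.5089  0.0265] rot [ 5.0000e-04 -9.0000e-04  1.9505e+00]
```

View pics/crop2.png

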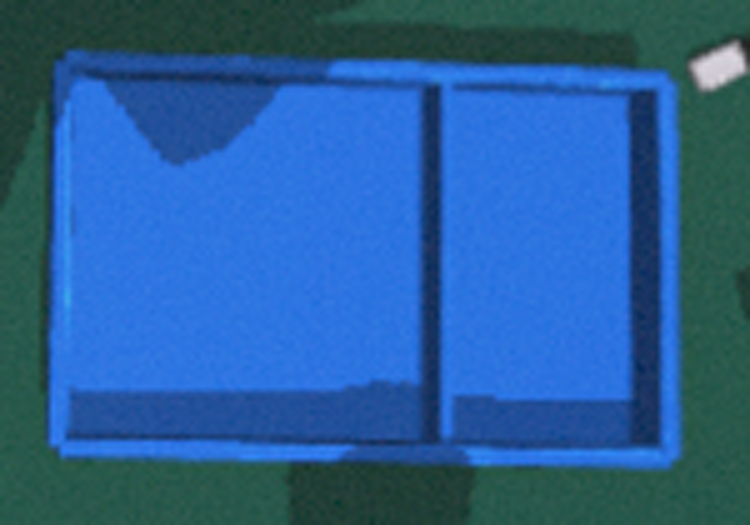

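View pics/crop3.png

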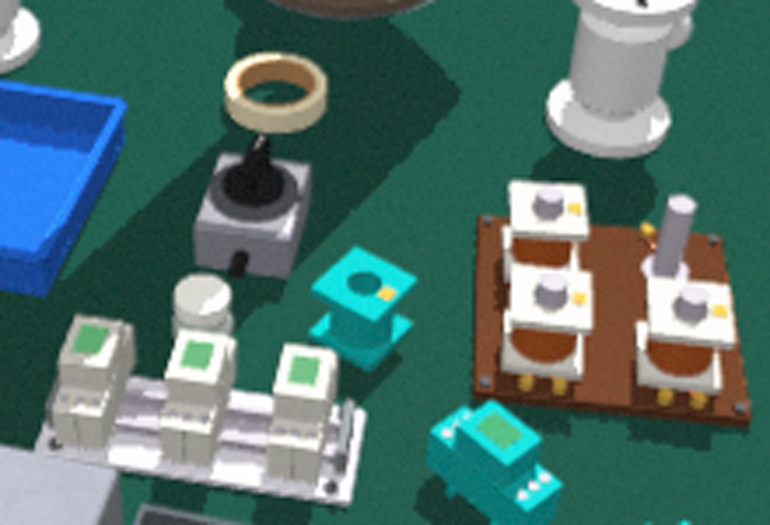

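The tray's large bay is on its left (+y) side and the small bay is on its right. The bar handle stands upright on the switch box. Now moving towards the switch.

Call:
carry_out([
  [-0.02,0.025,-0.02,0,0,-0.1],
  [-0.06,0.07,-0.05,0,0,-0.28],
  [-0.1,0.115,-0.06,0,0,-0.46],
  [-0.14,0.16,-0.06,0,0,-0.64],
  [-0.18,0.205,-0.06,0,0,-0.82],
  [-0.22,0.25,-0.06,0,0,-1.0],
  [-0.25,0.28,-0.06,0,0,-1.18],
  [-0.26,0.3,-0.06,0,0,-1.3],
], grip=0)

```text
clock: 1.25
tool_pos: [0.3811, -0.25, 0.2868]
orientation: [-180.0, -0.0, -83.4]
force: [-0.0, 0.4, -0.1]
opening: 0.0441
gripper_force: 0.0
```

```bash
python3 - <<'E'
from h import *
o=telemetry.get_obs();print(o["joint_pos"].round(1),o["tool_pos"].round(4),o["orientation"].round(2),o["opening"],o["force"].round(2))
go(.458,.009,.15,1.5)
# tray by corners, rim outer edges
c=lambda p:(np.array(p,float)+.5)/5-.5+[350,170]
w=cast("top",c([(58,57),(675,72),(672,465),(52,455)]),.045)*1000;print(w.round(1),w.mean(0),np.linalg.norm(w-w[[1,2,3,0]],axis=1))
w=cast("top",c([(432,85),(432,445)]),.043)*1000;print("cross",w)
E
```

```text
[ -8.4  -2.9 -19.8  -0.  -73.1  15. ] [ 0.3811 -0.25    0.2868] [-179.96   -0.    -83.36] 0.04408622931310717 [-0.01  0.35 -0.1 ]
shift [-0.2484 -0.1062  0.1368] rot [-6.0000e-04 -6.0000e-04 -1.4811e+00]
[[ 574.6 -134.1]
 [ 575.8 -482.6]
 [ 357.5 -477.6]
 [ 358.4 -133.3]] [ 466.58043558 -306.89660978] [348.52394752 218.29906208 344.35100485 216.21427669]
cross [[ 564.9330329  -343.7031456 ]
 [ 366.6932919  -342.81800013]]
```

Call:
carry_out([
  [-0.02,-0.01,0.01,0,0,-0.18],
  [-0.06,-0.025,0.03,0,0,-0.36],
  [-0.1,-0.045,0.055,0,0,-0.55],
  [-0.14,-0.06,0.08,0,0,-0.74],
  [-0.18,-0.077,0.1,0,0,-0.92],
  [-0.22,-0.094,0.12,0,0,-1.1],
  [-0.24,-0.103,0.135,0,0,-1.29],
  [-0.2484,-0.1062,0.1368,0,0,-1.47],
])

```text
clock: 2.25
tool_pos: [0.4587, 0.0077, 0.1487]
orientation: [180.0, 0.1, 0.9]
force: [-0.8, 0.3, -0.4]
opening: 0.0441
gripper_force: 0.0
```

```bash
python3 - <<'E'
from h import *
go(.458,.009,.063,1.5);print(telemetry.get_obs()["joint_pos"].round(1))
im,r,s=tray();print(r);cv2.imwrite("pics/sw.png",cv2.resize(viewer.snapshot("scene")[130:230,280:400],None,fx=5,fy=5)[:,:,::-1])
E
```

```text
shift [-0.0005 -0.0013  0.0857] rot [ 0.0006  0.0018 -0.0104]
[ 25.7   4.  -31.9  -0.  -54.2  65.2]
(array([ 467.5, -306.6]), array([354.8, 224.5]), 89.8)
```

View pics/sw.png

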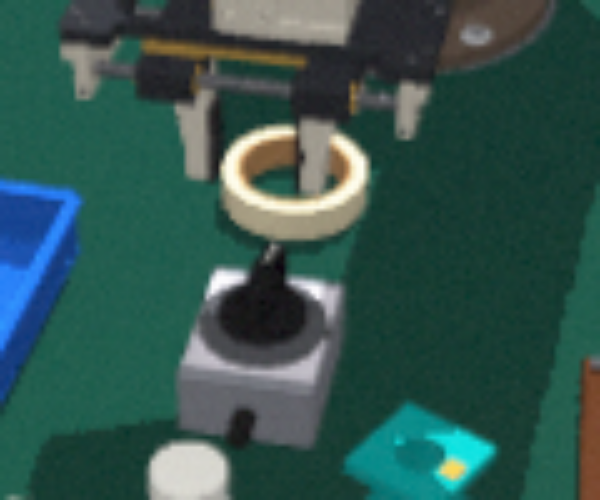

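The gripper is centred over the bar. Lowering, gripping and turning clockwise (positive about tool z).

Call:
carry_out([
  [0,-0.001,0.02,0,0,-0.01],
  [0,-0.001,0.045,0,0,-0.01],
  [0,-0.001,0.07,0,0,-0.01],
  [0,-0.001,0.082,0,0,-0.01],
  [0,-0.001,0.0855,0,0,-0.01],
  [0,-0.001,0.0855,0,0,-0.01],
])

```text
clock: 3.1
tool_pos: [0.4594, 0.0076, 0.0648]
orientation: [-180.0, -0.0, 1.0]
force: [0.6, -0.4, 1.0]
opening: 0.0435
gripper_force: 0.0
```

Call:
carry_out([
  [0,0,0,0,0,0],
  [0,0,0,0,0,0],
  [0,0,0,0,0,0],
  [0,0,0,0,0,0],
  [0,0,0,0,0,0],
], grip=-1)

```text
clock: 3.72
tool_pos: [0.459, 0.0102, 0.0646]
orientation: [-179.8, -0.1, 1.0]
force: [-8.4, 19.0, 5.9]
opening: 0.0138
gripper_force: 30.0
```

Call:
carry_out([
  [0,0,0,0,0,0.08],
  [0,0,0,0,0,0.22],
  [0,0,0,0,0,0.36],
  [0,0,0,0,0,0.5],
  [0,0,0,0,0,0.64],
  [0,0,0,0,0,0.78],
  [0,0,0,0,0,0.92],
  [0,0,0,0,0,1.05],
])

```text
clock: 4.72
tool_pos: [0.4604, 0.0125, 0.0647]
orientation: [-179.6, 0.2, -59.4]
force: [-7.8, 32.5, 0.9]
opening: 0.0139
gripper_force: 30.0
```

Call:
carry_out([
  [0,0,0,0,0,0.12],
  [0,0,0,0,0,0.24],
  [0,0,0,0,0,0.36],
  [0,0,0,0,0,0.46],
  [0,0,0,0,0,0.54],
  [0,0,0,0,0,0.57],
  [0,0,0,0,0,0.57],
])

```text
clock: 5.6
tool_pos: [0.4617, 0.0125, 0.0648]
orientation: [-179.7, 0.4, -91.7]
force: [-2.6, 29.2, -4.8]
opening: 0.0147
gripper_force: 30.3
```

```bash
python3 - <<'E'
from h import *
o=telemetry.get_obs();print(o["moment"].round(2),o["orientation"].round(2),o["joint_pos"].round(1))
E
```

```text
[10.29  1.13  0.55] [-179.67    0.4   -91.73] [ 25.9  10.6 -37.8  -0.3 -41.1 -27.4]
```

Call:
carry_out([
  [0,0,0,0,0,0],
  [0,0,0,0,0,0],
  [0,0,0,0,0,0],
], grip=0)

```text
clock: 5.98
tool_pos: [0.4588, 0.0073, 0.0642]
orientation: [180.0, -0.0, -91.8]
force: [-0.8, 0.5, 1.2]
opening: 0.0385
gripper_force: 0.0
```

Call:
carry_out([
  [0,0,-0.02,0,0,0],
  [0,0,-0.06,0,0,0],
  [0,0.03,-0.1,0,0,0],
  [0,0.08,-0.12,0,0,0],
  [0,0.12,-0.12,0,0,0],
  [0,0.13,-0.12,0,0,0],
], grip=0.64)

```text
clock: 6.72
tool_pos: [0.3272, 0.011, 0.1845]
orientation: [-179.9, 0.1, -91.8]
force: [-0.2, 0.2, 0.2]
opening: 0.0719
gripper_force: 0.0
```

```bash
python3 - <<'E'
from h import *
cv2.imwrite("pics/sw2.png",np.hstack([cv2.resize(viewer.snapshot("scene")[150:250,290:390],(400,400)),cv2.resize(viewer.snapshot("top")[190:250,280:340],(400,400))])[:,:,::-1])
go(.4455,.2445,.16,-83.5)
E
```

```text
shift [-0.2364 -0.1098  0.025 ] rot [-0.0015  0.001  -0.1436]
```

View pics/sw2.png

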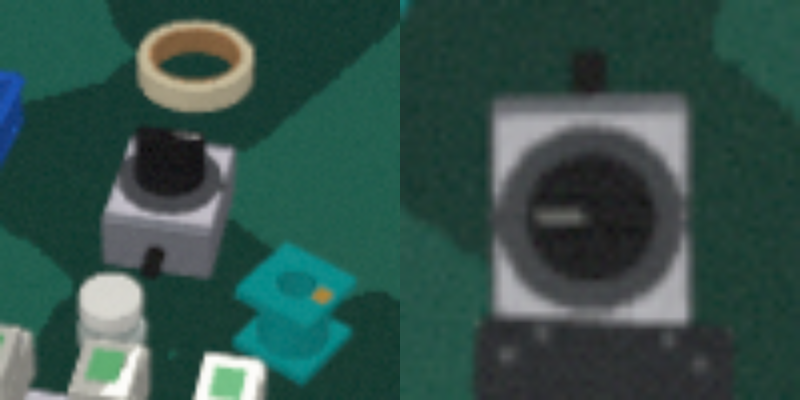

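The switch is off: the bar lies along y with its mark towards +y. On to coil C.

Call:
carry_out([
  [-0.02,-0.01,0.01,0,0,-0.05],
  [-0.06,-0.03,0.02,0,0,-0.14],
  [-0.11,-0.055,0.025,0,0,-0.14],
  [-0.16,-0.08,0.025,0,0,-0.14],
  [-0.2,-0.095,0.025,0,0,-0.14],
  [-0.225,-0.106,0.025,0,0,-0.14],
  [-0.2364,-0.1098,0.025,0,0,-0.1436],
  [-0.2364,-0.1098,0.025,0,0,-0.1436],
])

```text
clock: 7.82
tool_pos: [0.4466, 0.2445, 0.1583]
orientation: [179.9, -0.1, -83.6]
force: [-1.0, -1.2, 0.3]
opening: 0.072
gripper_force: 0.0
```

```bash
python3 - <<'E'
from h import *
go(.4455,.2445,.045,-83.5)
E
```

```text
shift [-0.0003  0.0009  0.1133] rot [ 0.0013 -0.0013 -0.0009]
```

Call:
carry_out([
  [0,0.001,0.02,0,0,0],
  [0,0.001,0.05,0,0,0],
  [0,0.001,0.08,0,0,0],
  [0,0.001,0.1,0,0,0],
  [0,0.001,0.11,0,0,0],
  [0,0.001,0.1135,0,0,0],
  [0,0.001,0.1135,0,0,0],
])

```text
clock: 8.7
tool_pos: [0.4454, 0.2444, 0.0463]
orientation: [-180.0, 0.0, -83.6]
force: [0.1, 0.2, 0.7]
opening: 0.072
gripper_force: 0.0
```

Call:
carry_out([
  [0,0,0,0,0,0],
  [0,0,0,0,0,0],
  [0,0,0,0,0,0],
  [0,0,0,0,0,0],
], grip=-1)

```text
clock: 9.2
tool_pos: [0.4465, 0.2454, 0.0467]
orientation: [-179.8, 0.1, -83.5]
force: [5.2, -0.2, 1.0]
opening: 0.0575
gripper_force: 29.9
```

Call:
carry_out([
  [0,0,-0.01,0,0,0],
  [0,0,-0.03,0,0,0],
  [0,0,-0.055,0,0,0],
  [0,0,-0.085,0,0,0],
  [0,0,-0.11,0,0,0],
  [0,0,-0.13,0,0,0],
  [0,0,-0.13,0,0,0],
])

```text
clock: 10.07
tool_pos: [0.4453, 0.2448, 0.1768]
orientation: [-179.9, 0.1, -83.5]
force: [0.7, 0.2, -2.7]
opening: 0.0574
gripper_force: 29.9
```

```bash
python3 - <<'E'
from h import *
im,r,s=tray();print(r)
go(.4665,-.177,.18,-90)
go(.4665,-.177,.045,-90)
print(telemetry.get_obs()["joint_pos"].round(1))
E
```

```text
(array([ 467.5, -306.6]), array([354.8, 224.4]), 89.8)
shift [ 0.4211  0.0256 -0.0047] rot [0.0003 0.0007 0.1124]
shift [0.4212 0.0255 0.1303] rot [0.0003 0.0007 0.1124]
[ 51.    7.1 -24.4  -0.  -58.5 -44.5]
```

Call:
carry_out([
  [0.015,0.001,-0.005,0,0,0.02],
  [0.045,0.003,-0.01,0,0,0.05],
  [0.09,0.006,-0.01,0,0,0.08],
  [0.14,0.009,-0.01,0,0,0.11],
  [0.19,0.012,-0.01,0,0,0.112],
  [0.24,0.015,-0.01,0,0,0.112],
  [0.29,0.018,-0.01,0,0,0.112],
  [0.33,0.02,-0.01,0,0,0.112],
])

```text
clock: 11.12
tool_pos: [0.461, -0.0881, 0.185]
orientation: [179.9, -0.0, -90.1]
force: [0.9, 0.4, -2.6]
opening: 0.0576
gripper_force: 29.9
```

```bash
python3 - <<'E'
from h import *
im,r,s=tray();print(r)
go(.4665,-.177,.041,-90)
E
```

```text
(array([ 467. , -324.7]), array([223.6, 318.1]), 0.0)
shift [ 0.0859 -0.0062  0.1439] rot [ 0.0028 -0.0013 -0.0015]
```

Call:
carry_out([
  [0.025,-0.002,0,0,0,0],
  [0.06,-0.005,0.01,0,0,0],
  [0.08,-0.006,0.04,0,0,0],
  [0.086,-0.006,0.08,0,0,0],
  [0.086,-0.006,0.11,0,0,0],
  [0.086,-0.006,0.13,0,0,0],
  [0.086,-0.006,0.14,0,0,0],
  [0.086,-0.006,0.144,0,0,0],
])

```text
clock: 12.18
tool_pos: [0.4679, -0.1719, 0.0412]
orientation: [179.9, -0.0, -90.0]
force: [1.2, -0.2, -1.7]
opening: 0.0573
gripper_force: 30.0
```

Call:
carry_out([
  [0,0,0,0,0,0],
  [0,0,0,0,0,0],
  [0,0,0,0,0,0],
])

```text
clock: 12.55
tool_pos: [0.4688, -0.1717, 0.0424]
orientation: [-179.9, -0.0, -90.0]
force: [0.3, -0.1, -2.3]
opening: 0.0573
gripper_force: 29.9
```

Call:
carry_out([
  [0.003,0,0,0,0,0],
  [0.006,0,0,0,0,0],
  [0.006,0,0.0015,0,0,0],
  [0.006,0,0.0015,0,0,0],
])

```text
clock: 13.05
tool_pos: [0.4682, -0.1778, 0.0401]
orientation: [180.0, 0.0, -90.0]
force: [-0.6, 0.5, -2.3]
opening: 0.0576
gripper_force: 30.0
```

Call:
carry_out([
  [0,0,0,0,0,0],
  [0,0,0,0,0,0],
  [0,0,0,0,0,0],
], grip=0.64)

```text
clock: 13.42
tool_pos: [0.4686, -0.1777, 0.0404]
orientation: [-180.0, -0.0, -90.0]
force: [-1.1, -0.5, 1.1]
opening: 0.0715
gripper_force: 0.0
```

Call:
carry_out([
  [0,0,-0.01,0,0,0],
  [0,0,-0.04,0,0,0],
  [0,0,-0.08,0,0,0],
  [-0.02,0,-0.12,0,0,0],
  [-0.06,0,-0.14,0,0,0],
  [-0.12,0,-0.14,0,0,0],
  [-0.17,0,-0.14,0,0,0],
  [-0.2,0,-0.14,0,0,0],
])

```text
clock: 14.42
tool_pos: [0.4682, 0.0243, 0.1814]
orientation: [-179.9, 0.0, -89.9]
force: [0.3, 0.2, -0.4]
opening: 0.0716
gripper_force: 0.0
```

Call:
carry_out([
  [-0.03,0,0,0,0,0],
  [-0.07,-0.005,0,0,0,-0.05],
  [-0.12,-0.01,0,0,0,-0.087],
  [-0.16,-0.03,0,0,0,-0.087],
  [-0.2,-0.05,0,0,0,-0.087],
  [-0.22,-0.065,0,0,0,-0.087],
  [-0.226,-0.07,0,0,0,-0.087],
  [-0.226,-0.07,0,0,0,-0.087],
])

```text
clock: 15.42
tool_pos: [0.538, 0.248, 0.1803]
orientation: [180.0, -0.0, -85.0]
force: [0.2, -0.9, -0.3]
opening: 0.0718
gripper_force: 0.0
```

```bash
python3 - <<'E'
from h import *
im,r,s=tray();print(r)
cv2.imwrite("pics/t1.png",cv2.resize(im[150:275,150:500],None,fx=2.2,fy=2.2)[:,:,::-1])
go(.5445,.2545,.046,-85)
E
```

```text
(array([ 467.7, -306.5]), array([354.7, 224.8]), 89.9)
shift [-0.0063 -0.0074  0.1344] rot [ 0.0003 -0.0001 -0.    ]
```

View pics/t1.png

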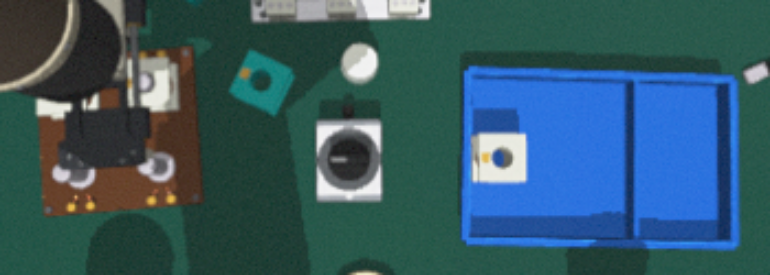

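Coil C stands at the left of the large bay at crop (500,158), and the tray has not moved. Coil B next.

Call:
carry_out([
  [-0.004,-0.005,0.02,0,0,0],
  [-0.0063,-0.0074,0.05,0,0,0],
  [-0.0063,-0.0074,0.09,0,0,0],
  [-0.0063,-0.0074,0.115,0,0,0],
  [-0.0063,-0.0074,0.13,0,0,0],
  [-0.0063,-0.0074,0.1345,0,0,0],
  [-0.0063,-0.0074,0.1345,0,0,0],
])

```text
clock: 16.35
tool_pos: [0.5453, 0.2553, 0.0465]
orientation: [-180.0, 0.0, -85.0]
force: [0.4, 0.4, -0.6]
opening: 0.072
gripper_force: 0.0
```

Call:
carry_out([
  [0,0,0,0,0,0],
  [0,0,0,0,0,0],
  [0,0,0,0,0,0],
  [0,0,0,0,0,0],
], grip=-1)

```text
clock: 16.85
tool_pos: [0.546, 0.2559, 0.0468]
orientation: [-179.9, 0.1, -85.0]
force: [1.9, 0.5, 5.9]
opening: 0.0575
gripper_force: 30.0
```

Call:
carry_out([
  [0,0,-0.01,0,0,0],
  [0,0,-0.03,0,0,0],
  [0,0,-0.055,0,0,0],
  [0,0,-0.085,0,0,0],
  [0,0,-0.115,0,0,0],
  [0,0,-0.135,0,0,0],
  [0,0,-0.14,0,0,0],
  [0,0,-0.14,0,0,0],
])

```text
clock: 17.85
tool_pos: [0.5443, 0.2549, 0.1849]
orientation: [179.9, -0.0, -85.0]
force: [-0.1, -0.1, -3.1]
opening: 0.0578
gripper_force: 30.0
```

```bash
python3 - <<'E'
from h import *
im,r,s=tray();print(r)
go(.4675,-.245,.18,-90)
E
```

```text
(array([ 467.3, -306.7]), array([354.9, 224.4]), 89.7)
shift [0.4912 0.12   0.0051] rot [ 0.0019 -0.0009  0.0873]
```

Call:
carry_out([
  [0.015,0.005,0,0,0,0.02],
  [0.045,0.015,0,0,0,0.05],
  [0.09,0.025,0,0,0,0.087],
  [0.14,0.035,0,0,0,0.087],
  [0.19,0.05,0,0,0,0.087],
  [0.24,0.06,0,0,0,0.087],
  [0.29,0.07,0,0,0,0.087],
  [0.33,0.08,0,0,0,0.087],
])

```text
clock: 18.9
tool_pos: [0.4926, -0.0828, 0.1851]
orientation: [179.9, -0.0, -90.0]
force: [1.0, 0.1, -2.4]
opening: 0.0575
gripper_force: 30.0
```

Call:
carry_out([
  [0.04,0.01,0,0,0,0],
  [0.08,0.018,0,0,0,0],
  [0.11,0.025,0,0,0,0],
  [0.13,0.026,0,0,0,0],
  [0.14,0.026,0,0,0,0],
  [0.145,0.026,0,0,0,0],
  [0.145,0.026,0,0,0,0],
])

```text
clock: 19.77
tool_pos: [0.4682, -0.2254, 0.1855]
orientation: [180.0, 0.0, -90.0]
force: [0.7, 0.6, -1.6]
opening: 0.0578
gripper_force: 30.0
```

```bash
python3 - <<'E'
from h import *
im,r,s=tray();print(r)
go(.4675,-.245,.041,-90)
E
```

```text
(array([ 383.8, -415.8]), array([137. ,  57.1]), 87.0)
shift [0.0199 0.0007 0.1446] rot [0.0002 0.0001 0.0008]
```

Call:
carry_out([
  [0.01,0,0,0,0,0],
  [0.02,0.001,0.02,0,0,0],
  [0.02,0.001,0.05,0,0,0],
  [0.02,0.001,0.09,0,0,0],
  [0.02,0.001,0.12,0,0,0],
  [0.02,0.001,0.137,0,0,0],
  [0.02,0.001,0.145,0,0,0],
  [0.02,0.001,0.1455,0,0,0],
])

```text
clock: 20.82
tool_pos: [0.4676, -0.2457, 0.0403]
orientation: [180.0, -0.0, -89.9]
force: [0.9, 0.3, -1.0]
opening: 0.0571
gripper_force: 30.0
```

Call:
carry_out([
  [0,0,0,0,0,0],
  [0,0,0,0,0,0],
  [0,0,0,0,0,0],
])

```text
clock: 21.2
tool_pos: [0.4675, -0.2456, 0.0406]
orientation: [-180.0, -0.0, -90.0]
force: [1.1, -0.3, -1.6]
opening: 0.0573
gripper_force: 30.0
```

Call:
carry_out([
  [0,0,0.001,0,0,0],
  [0,0,0.001,0,0,0],
  [0,0,0.001,0,0,0],
], grip=0.64)

```text
clock: 21.58
tool_pos: [0.4674, -0.2456, 0.0394]
orientation: [-180.0, -0.0, -90.0]
force: [0.6, -0.3, 0.2]
opening: 0.0714
gripper_force: 0.0
```

Call:
carry_out([
  [0,0,-0.01,0,0,0],
  [0,0,-0.04,0,0,0],
  [0,0,-0.08,0,0,0],
  [-0.02,0,-0.12,0,0,0],
  [-0.06,0,-0.14,0,0,0],
  [-0.12,0,-0.14,0,0,0],
  [-0.17,0,-0.14,0,0,0],
  [-0.22,0,-0.14,0,0,0],
])

```text
clock: 22.58
tool_pos: [0.467, -0.024, 0.1803]
orientation: [-179.9, 0.0, -90.0]
force: [1.5, 0.2, 0.0]
opening: 0.0719
gripper_force: 0.0
```

Call:
carry_out([
  [-0.05,0,0,0,0,0],
  [-0.1,-0.005,0,0,0,-0.05],
  [-0.15,-0.01,0,0,0,-0.087],
  [-0.2,-0.03,0,0,0,-0.087],
  [-0.25,-0.05,0,0,0,-0.087],
  [-0.3,-0.06,0,0,0,-0.087],
  [-0.34,-0.065,0,0,0,-0.087],
  [-0.37,-0.066,0,0,0,-0.087],
])

```text
clock: 23.58
tool_pos: [0.533, 0.3462, 0.1797]
orientation: [-180.0, -0.0, -84.9]
force: [0.3, -0.3, 0.2]
opening: 0.0716
gripper_force: 0.0
```

Call:
carry_out([
  [-0.01,0,0,0,0,0],
  [-0.01,0,0,0,0,0],
  [-0.01,0,0,0,0,0],
])

```text
clock: 23.95
tool_pos: [0.532, 0.3535, 0.1796]
orientation: [-180.0, 0.0, -85.0]
force: [-0.1, 0.4, 0.1]
opening: 0.0721
gripper_force: 0.0
```

```bash
python3 - <<'E'
from h import *
im,r,s=tray();print(r)
go(.534,.354,.046,-85)
E
```

```text
(array([ 467.5, -306.8]), array([355.2, 224.4]), 89.7)
shift [-0.0003 -0.002   0.1337] rot [-0.0002  0.0002 -0.0004]
```

Call:
carry_out([
  [0,-0.002,0.02,0,0,0],
  [0,-0.002,0.05,0,0,0],
  [0,-0.002,0.09,0,0,0],
  [0,-0.002,0.115,0,0,0],
  [0,-0.002,0.13,0,0,0],
  [0,-0.002,0.134,0,0,0],
  [0,-0.002,0.134,0,0,0],
])

```text
clock: 24.88
tool_pos: [0.5345, 0.3548, 0.046]
orientation: [-180.0, 0.0, -85.0]
force: [0.5, 0.6, -0.3]
opening: 0.0716
gripper_force: 0.0
```

Call:
carry_out([
  [0,0,0,0,0,0],
  [0,0,0,0,0,0],
  [0,0,0,0,0,0],
  [0,0,0,0,0,0],
], grip=-1)

```text
clock: 25.38
tool_pos: [0.5352, 0.3555, 0.0465]
orientation: [-179.9, 0.1, -85.0]
force: [4.9, 0.4, 4.7]
opening: 0.0574
gripper_force: 30.0
```

Call:
carry_out([
  [0,0,-0.01,0,0,0],
  [0,0,-0.03,0,0,0],
  [0,0,-0.055,0,0,0],
  [0,0,-0.085,0,0,0],
  [0,0,-0.115,0,0,0],
  [0,0,-0.14,0,0,0],
  [0,0,-0.15,0,0,0],
  [0,0,-0.15,0,0,0],
])

```text
clock: 26.38
tool_pos: [0.5334, 0.3545, 0.1947]
orientation: [179.9, -0.0, -85.0]
force: [0.1, -0.2, -2.7]
opening: 0.0577
gripper_force: 30.0
```

```bash
python3 - <<'E'
from h import *
im,r,s=tray();print(r)
go(.4675,-.313,.19,-90)
E
```

```text
(array([ 467.6, -306.6]), array([354.8, 224.4]), 89.8)
shift [0.659  0.1237 0.0047] rot [ 0.0018 -0.0009  0.0873]
```

Call:
carry_out([
  [0.015,0.003,0,0,0,0.02],
  [0.045,0.01,0,0,0,0.05],
  [0.09,0.02,0,0,0,0.087],
  [0.14,0.035,0,0,0,0.087],
  [0.19,0.05,0,0,0,0.087],
  [0.24,0.06,0,0,0,0.087],
  [0.29,0.07,0,0,0,0.087],
  [0.33,0.08,0,0,0,0.087],
])

```text
clock: 27.42
tool_pos: [0.4816, 0.0165, 0.1944]
orientation: [179.9, -0.0, -90.0]
force: [2.0, 0.7, -2.1]
opening: 0.0575
gripper_force: 30.0
```

```bash
python3 - <<'E'
from h import *
im,r,s=tray();print(r)
go(.4675,-.313,.19,-90)
E
```

```text
(array([ 467.5, -306.5]), array([354.6, 224.5]), 89.9)
shift [0.3265 0.012  0.0048] rot [ 0.0032 -0.0014 -0.0016]
```

Call:
carry_out([
  [0.02,0.002,0,0,0,0],
  [0.06,0.005,0,0,0,0],
  [0.11,0.009,0,0,0,0],
  [0.16,0.012,0,0,0,0],
  [0.21,0.012,0,0,0,0],
  [0.26,0.012,0,0,0,0],
  [0.295,0.012,0,0,0,0],
  [0.315,0.012,0,0,0,0],
])

```text
clock: 28.48
tool_pos: [0.4698, -0.2978, 0.1939]
orientation: [179.9, 0.0, -90.1]
force: [0.3, 1.1, -1.7]
opening: 0.0572
gripper_force: 30.0
```

Call:
carry_out([
  [0.003,0,0,0,0,0],
  [0.003,0,0,0,0,0],
  [0.003,0,0,0,0,0],
])

```text
clock: 28.85
tool_pos: [0.4712, -0.2984, 0.1951]
orientation: [180.0, 0.0, -89.9]
force: [0.1, -0.5, -2.5]
opening: 0.0576
gripper_force: 30.0
```

```bash
python3 - <<'E'
from h import *
go(.4675,-.313,.0405,-90)
E
```

```text
shift [0.0146 0.0037 0.1546] rot [0.0002 0.0002 0.0011]
```

Call:
carry_out([
  [0.01,0.002,0.01,0,0,0],
  [0.0146,0.0037,0.03,0,0,0],
  [0.0146,0.0037,0.06,0,0,0],
  [0.0146,0.0037,0.095,0,0,0],
  [0.0146,0.0037,0.125,0,0,0],
  [0.0146,0.0037,0.145,0,0,0],
  [0.0146,0.0037,0.154,0,0,0],
  [0.0146,0.0037,0.155,0,0,0],
])

```text
clock: 29.85
tool_pos: [0.4676, -0.3138, 0.04]
orientation: [180.0, -0.0, -89.9]
force: [-0.4, -0.9, -2.7]
opening: 0.0573
gripper_force: 30.0
```

Call:
carry_out([
  [0,0,0,0,0,0],
  [0,0,0.001,0,0,0],
  [0,0,0.001,0,0,0],
])

```text
clock: 30.22
tool_pos: [0.4679, -0.3137, 0.0396]
orientation: [-180.0, -0.0, -90.0]
force: [0.5, 0.0, -2.3]
opening: 0.0578
gripper_force: 30.0
```

Call:
carry_out([
  [0,0,0,0,0,0],
  [0,0,0,0,0,0],
  [0,0,0,0,0,0],
], grip=0.64)

```text
clock: 30.6
tool_pos: [0.4679, -0.3138, 0.0395]
orientation: [-180.0, -0.0, -90.0]
force: [0.8, -0.3, 0.5]
opening: 0.0716
gripper_force: 0.0
```

Call:
carry_out([
  [0,0,-0.01,0,0,0],
  [0,0,-0.04,0,0,0],
  [0,0,-0.08,0,0,0],
  [0,0,-0.12,0,0,0],
  [-0.02,-0.02,-0.14,0,0,-0.1],
  [-0.05,-0.05,-0.15,0,0,-0.26],
  [-0.09,-0.08,-0.15,0,0,-0.43],
  [-0.13,-0.11,-0.15,0,0,-0.6],
], grip=0.64)

```text
clock: 31.6
tool_pos: [0.5785, -0.1825, 0.1905]
orientation: [-179.9, -0.0, -55.3]
force: [0.5, -0.0, 0.1]
opening: 0.0718
gripper_force: 0.0
```

```bash
python3 - <<'E'
from h import *
go(.6865,-.051,.18,3.3)
im,r,s=tray();print(r);cv2.imwrite("pics/t2.png",cv2.resize(im[100:275,250:500],None,fx=3,fy=3)[:,:,::-1])
print(cast("top",[[355,105]],0))
E
```

```text
shift [-0.0467 -0.1637  0.0106] rot [-5.0000e-04 -1.3000e-03 -1.0226e+00]
(array([ 467.1, -324.4]), array([223.8, 318.6]), 0.0)
[[ 0.80486804 -0.12089981]]
```

View pics/t2.png

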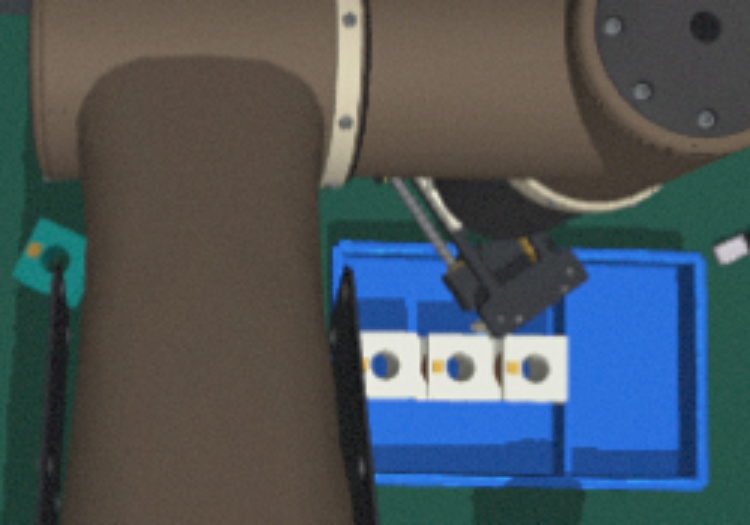

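All three coils stand side by side in the large bay at crop (388,366), (460,368) and (535,367). Modules next.

Call:
carry_out([
  [-0.01,-0.02,0,0,0,-0.15],
  [-0.02,-0.06,0.0,0,0,-0.32],
  [-0.03,-0.1,0.005,0,0,-0.5],
  [-0.04,-0.14,0.01,0,0,-0.68],
  [-0.045,-0.155,0.01,0,0,-0.85],
  [-0.0467,-0.1637,0.01,0,0,-1.0],
  [-0.0467,-0.1637,0.01,0,0,-1.0226],
  [-0.0467,-0.1637,0.01,0,0,-1.0226],
], grip=0.23)

```text
clock: 32.65
tool_pos: [0.686, -0.0529, 0.1797]
orientation: [-180.0, -0.0, 2.8]
force: [0.6, -0.5, 0.3]
opening: 0.0536
gripper_force: 0.0
```

Call:
carry_out([
  [0,0,0,0,0,0],
  [0,0,0,0,0,0],
])

```text
clock: 32.9
tool_pos: [0.6861, -0.053, 0.1795]
orientation: [-180.0, -0.0, 2.9]
force: [-0.4, 0.4, 0.4]
opening: 0.054
gripper_force: 0.0
```

```bash
python3 - <<'E'
from h import *
go(.6865,-.051,.057,3.3);im,r,s=tray();print(r)
E
```

```text
shift [ 0.0005 -0.0019  0.1225] rot [-0.0001 -0.0002 -0.0067]
(array([ 467.7, -306.6]), array([354.5, 224.1]), 89.9)
```

Call:
carry_out([
  [0,-0.002,0.02,0,0,-0.007],
  [0,-0.002,0.05,0,0,-0.007],
  [0,-0.002,0.085,0,0,-0.007],
  [0,-0.002,0.11,0,0,-0.007],
  [0,-0.002,0.12,0,0,-0.007],
  [0,-0.002,0.1225,0,0,-0.007],
  [0,-0.002,0.1225,0,0,-0.007],
])

```text
clock: 33.83
tool_pos: [0.6868, -0.0506, 0.0578]
orientation: [180.0, -0.1, 3.4]
force: [-0.1, 0.6, 1.0]
opening: 0.0536
gripper_force: 0.0
```

Call:
carry_out([
  [0,0,0,0,0,0],
  [0,0,0,0,0,0],
  [0,0,0,0,0,0],
  [0,0,0,0,0,0],
], grip=-1)

```text
clock: 34.33
tool_pos: [0.6865, -0.0506, 0.0574]
orientation: [180.0, -0.0, 3.4]
force: [-1.3, 0.9, 4.1]
opening: 0.0357
gripper_force: 30.0
```

Call:
carry_out([
  [0,0,-0.002,0,0,0],
  [0,0,-0.004,0,0,0],
  [0,0,-0.006,0,0,0],
  [0,0,-0.009,0,0,0],
  [0,0,-0.013,0,0,0],
  [0,0,-0.02,0,0,0],
  [0,0,-0.03,0,0,0],
  [0,0,-0.04,0,0,0],
])

```text
clock: 35.33
tool_pos: [0.6864, -0.0506, 0.0982]
orientation: [-180.0, -0.1, 3.4]
force: [-0.1, -0.4, -2.5]
opening: 0.0359
gripper_force: 30.0
```

```bash
python3 - <<'E'
from h import *
im,r,s=tray();print(r);cv2.imwrite("pics/m3.png",cv2.resize(viewer.snapshot("scene")[200:300,240:400],None,fx=4,fy=4)[:,:,::-1])
go(.536,-.413,.17,-90)
E
```

```text
(array([ 466.2, -303. ]), array([354.4, 224.6]), 89.7)
shift [-0.1724  0.3528 -0.0716] rot [-0.0025 -0.0023  1.6305]
```

View pics/m3.png

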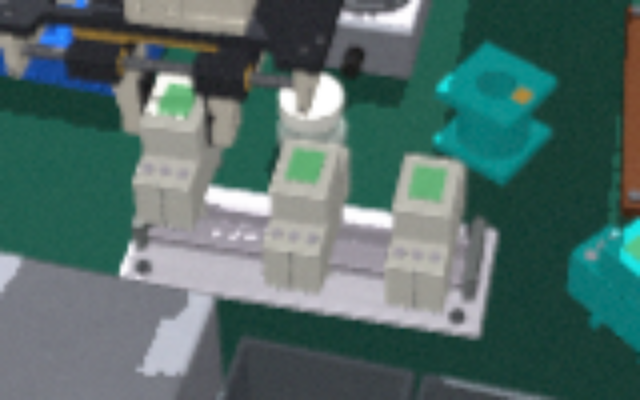

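Call:
carry_out([
  [0,0.01,-0.02,0,0,0.05],
  [0,0.03,-0.04,0,0,0.15],
  [-0.01,0.06,-0.06,0,0,0.3],
  [-0.03,0.1,-0.075,0,0,0.45],
  [-0.05,0.15,-0.08,0,0,0.62],
  [-0.07,0.2,-0.08,0,0,0.8],
  [-0.09,0.24,-0.08,0,0,0.97],
  [-0.1,0.26,-0.08,0,0,1.14],
])

```text
clock: 36.42
tool_pos: [0.6004, -0.3182, 0.1766]
orientation: [180.0, 0.0, -62.4]
force: [0.2, 0.4, -2.2]
opening: 0.0358
gripper_force: 30.0
```

```bash
python3 - <<'E'
from h import *
im,r,s=tray();print(r,s);cv2.imwrite("pics/t3.png",cv2.resize(im[150:290,340:520],None,fx=4,fy=4,interpolation=cv2.INTER_CUBIC)[:,:,::-1])
go(.536,-.413,.17,-90)
E
```

```text
(array([ 443.4, -455.7]), array([ 46.1, 175.3]), 89.2) [468 200  17  64 944]
shift [0.0541 0.0991 0.0067] rot [ 0.001  -0.      0.4733]
```

View pics/t3.png

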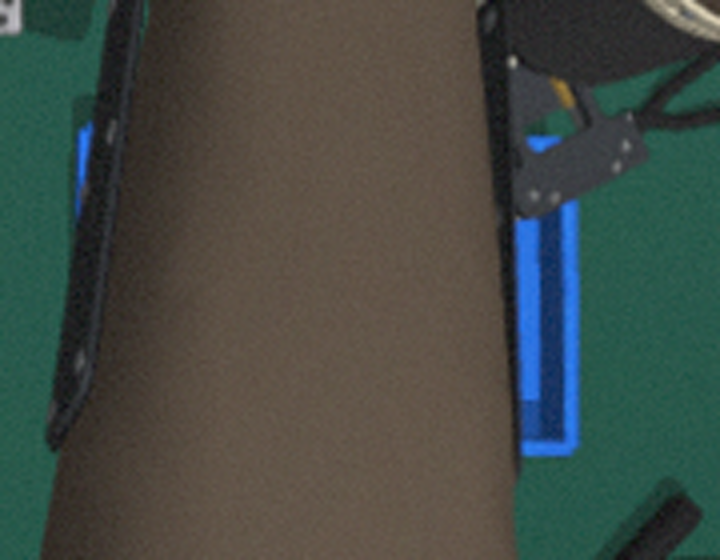

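```bash
python3 - <<'E'
from h import *
a=cv2.imread("pics/scene0.png")[:,:,::-1];b=viewer.snapshot("scene")
out=[]
for im in(a,b):
    hsv=cv2.cvtColor(np.ascontiguousarray(im),cv2.COLOR_RGB2HSV);m=(abs(hsv[...,0].astype(int)-108)<10)&(hsv[...,1]>150)&(hsv[...,2]>60);m[:145]=0;m[:,:155]=0
    ys,xs=np.nonzero(m);i=ys.argmax();j=xs.argmin();k=xs.argmax()
    p=[(xs[j],ys[j]),(xs[i],ys[i]),(xs[k],ys[k])];print(p,cast("scene",p,0.02).round(4).tolist())
    out.append(cv2.resize(np.ascontiguousarray(im[135:240,150:310]),None,fx=2.4,fy=2.4))
cv2.imwrite("pics/cmp.png",np.hstack(out)[:,:,::-1])
E
```

```text
[(np.int64(162), np.int64(193)), (np.int64(269), np.int64(224)), (np.int64(296), np.int64(170))] [[0.5487, -0.5015], [0.5971, -0.1368], [0.3423, -0.1399]]
[(np.int64(163), np.int64(193)), (np.int64(270), np.int64(224)), (np.int64(297), np.int64(169))] [[0.5479, -0.4985], [0.5965, -0.1341], [0.3364, -0.1384]]
```

View pics/cmp.png

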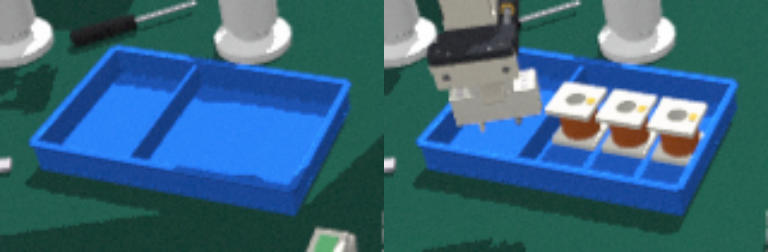

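Compared with the start, the tray has shifted only about 3 mm (+y) and the coils still stand. I'll aim with the tray centre at (0.4655, -0.303).

Call:
carry_out([
  [0.01,0.02,0,0,0,0.15],
  [0.03,0.05,0,0,0,0.31],
  [0.045,0.08,0.005,0,0,0.47],
  [0.05,0.09,0.006,0,0,0.4733],
  [0.05,0.095,0.006,0,0,0.4733],
  [0.05,0.095,0.006,0,0,0.4733],
  [0.05,0.095,0.006,0,0,0.4733],
])

```text
clock: 37.4
tool_pos: [0.5422, -0.4042, 0.171]
orientation: [-180.0, -0.0, -88.9]
force: [-0.5, 0.2, -1.9]
opening: 0.0362
gripper_force: 30.0
```

```bash
python3 - <<'E'
from h import *
go(.532,-.41,.0515,-90)
E
```

```text
shift [0.0056 0.0103 0.1195] rot [-0.0004 -0.0001  0.0188]
```

Call:
carry_out([
  [0.0056,0.0103,0.01,0,0,0.0188],
  [0.0056,0.0103,0.03,0,0,0.0188],
  [0.0056,0.0103,0.06,0,0,0.0188],
  [0.0056,0.0103,0.09,0,0,0.0188],
  [0.0056,0.0103,0.107,0,0,0.0188],
  [0.0056,0.0103,0.115,0,0,0.0188],
  [0.0056,0.0103,0.119,0,0,0.0188],
  [0.0056,0.0103,0.12,0,0,0.0188],
])

```text
clock: 38.4
tool_pos: [0.5318, -0.4109, 0.0514]
orientation: [-179.9, -0.0, -90.1]
force: [0.0, -0.0, -1.8]
opening: 0.0359
gripper_force: 30.0
```

Call:
carry_out([
  [0,0,0,0,0,0],
  [0,0,0,0,0,0],
])

```text
clock: 38.65
tool_pos: [0.5316, -0.4108, 0.0514]
orientation: [-179.9, -0.0, -90.1]
force: [-0.4, -0.6, -1.9]
opening: 0.0359
gripper_force: 30.0
```

Call:
carry_out([
  [0,0,0.0006,0,0,0],
  [0,0,0.0012,0,0,0],
  [0,0,0.0012,0,0,0],
])

```text
clock: 39.02
tool_pos: [0.5316, -0.4108, 0.0508]
orientation: [-180.0, -0.0, -90.1]
force: [-1.2, 2.8, 6.4]
opening: 0.0358
gripper_force: 30.0
```

Call:
carry_out([
  [0,0,0,0,0,0],
  [0,0,0,0,0,0],
  [0,0,0,0,0,0],
], grip=0.05)

```text
clock: 39.4
tool_pos: [0.5313, -0.4107, 0.0494]
orientation: [180.0, 0.0, -90.1]
force: [0.1, -1.0, 0.8]
opening: 0.0458
gripper_force: 0.0
```

Call:
carry_out([
  [0,0,-0.01,0,0,0],
  [0,0,-0.035,0,0,0],
  [0,0,-0.07,0,0,0],
  [-0.01,0,-0.1,0,0,-0.1],
  [-0.03,0,-0.12,0,0,-0.26],
  [-0.06,-0.01,-0.13,0,0,-0.43],
  [-0.1,-0.03,-0.13,0,0,-0.6],
  [-0.15,-0.05,-0.13,0,0,-0.77],
])

```text
clock: 40.4
tool_pos: [0.5821, -0.2602, 0.1807]
orientation: [-180.0, -0.1, -45.7]
force: [0.9, 0.0, -0.1]
opening: 0.0458
gripper_force: 0.0
```

```bash
python3 - <<'E'
from h import *
go(.6828,.024,.18,3.3)
E
```

```text
shift [-0.1333 -0.2704  0.0007] rot [-1.000e-04 -1.500e-03 -8.559e-01]
```

Call:
carry_out([
  [-0.02,-0.03,0,0,0,-0.15],
  [-0.04,-0.075,0,0,0,-0.32],
  [-0.06,-0.12,0,0,0,-0.5],
  [-0.085,-0.165,0,0,0,-0.68],
  [-0.11,-0.21,0,0,0,-0.85],
  [-0.125,-0.25,0,0,0,-0.856],
  [-0.131,-0.267,0,0,0,-0.856],
  [-0.132,-0.268,0,0,0,-0.856],
], grip=0.23)

```text
clock: 41.4
tool_pos: [0.6829, 0.0213, 0.1797]
orientation: [180.0, 0.0, 3.1]
force: [-0.7, -0.6, -0.1]
opening: 0.0537
gripper_force: 0.0
```

Call:
carry_out([
  [0,0,0,0,0,0],
  [0,0,0,0,0,0],
])

```text
clock: 41.65
tool_pos: [0.6823, 0.0192, 0.1799]
orientation: [180.0, -0.0, 3.0]
force: [0.6, -0.8, -0.2]
opening: 0.0544
gripper_force: 0.0
```

```bash
python3 - <<'E'
from h import *
go(.6828,.024,.057,3.3);im,r,s=tray();print(r)
hsv=cv2.cvtColor(im,cv2.COLOR_RGB2HSV);h,s,v=[hsv[...,i].astype(int) for i in range(3)]
m=(abs(h-60)<22)&(s>80)&(v>110);m[:,:430]=0;m[:,500:]=0
for c in comps(m,8):print(c[1:],cast("top",c[2],.08))
E
```

```text
shift [ 0.0007 -0.0048  0.1229] rot [ 0.     -0.0001 -0.0056]
(array([ 466.1, -302.9]), array([354.6, 224.5]), 89.7)
(array([486,  42,  14,  20, 173], dtype=int32), array([493.94797688,  54.41618497])) [[ 0.93963948 -0.50244113]]
(array([464, 197,   8,   6,  46], dtype=int32), array([467.60869565, 199.39130435])) [[ 0.52762911 -0.41664569]]
```

Call:
carry_out([
  [0,-0.005,0.01,0,0,-0.006],
  [0,-0.005,0.04,0,0,-0.006],
  [0,-0.005,0.08,0,0,-0.006],
  [0,-0.005,0.11,0,0,-0.006],
  [0,-0.005,0.12,0,0,-0.006],
  [0,-0.005,0.1225,0,0,-0.006],
  [0,-0.005,0.1225,0,0,-0.006],
])

```text
clock: 42.58
tool_pos: [0.6832, 0.0255, 0.0582]
orientation: [-180.0, -0.1, 3.4]
force: [-0.2, -0.3, -0.2]
opening: 0.0537
gripper_force: 0.0
```

Call:
carry_out([
  [0,0,0,0,0,0],
  [0,0,0,0,0,0],
  [0,0,0,0,0,0],
  [0,0,0,0,0,0],
], grip=-1)

```text
clock: 43.08
tool_pos: [0.6827, 0.0255, 0.0578]
orientation: [-180.0, -0.1, 3.4]
force: [-1.6, 1.2, 4.6]
opening: 0.036
gripper_force: 30.0
```

Call:
carry_out([
  [0,0,-0.002,0,0,0],
  [0,0,-0.004,0,0,0],
  [0,0,-0.006,0,0,0],
  [0,0,-0.009,0,0,0],
  [0,0,-0.013,0,0,0],
  [0,0,-0.02,0,0,0],
  [0,0,-0.035,0,0,0],
  [0,0,-0.055,0,0,0],
])

```text
clock: 44.08
tool_pos: [0.6823, 0.0253, 0.1136]
orientation: [180.0, -0.0, 3.4]
force: [-0.2, -0.5, -1.7]
opening: 0.036
gripper_force: 30.0
```

```bash
python3 - <<'E'
from h import *
go(.465,-.41,.175,-90);im,r,s=tray();print(r)
E
```

```text
shift [-0.2428  0.4216 -0.0614] rot [-1.0000e-04 -3.0000e-04  1.6302e+00]
(array([ 466.3, -302.8]), array([354.6, 224.8]), 89.7)
```

Call:
carry_out([
  [-0.005,0.015,-0.02,0,0,0.08],
  [-0.02,0.045,-0.045,0,0,0.2],
  [-0.045,0.09,-0.06,0,0,0.36],
  [-0.07,0.135,-0.065,0,0,0.53],
  [-0.095,0.18,-0.065,0,0,0.7],
  [-0.12,0.225,-0.065,0,0,0.87],
  [-0.145,0.27,-0.065,0,0,1.04],
  [-0.165,0.31,-0.065,0,0,1.2],
])

```text
clock: 45.12
tool_pos: [0.5351, -0.2955, 0.1783]
orientation: [-179.9, -0.1, -65.7]
force: [0.1, -0.6, -2.1]
opening: 0.0358
gripper_force: 30.0
```

```bash
python3 - <<'E'
from h import *
go(.465,-.41,.175,-90)
E
```

```text
shift [0.0755 0.1111 0.0032] rot [-0.0014 -0.0007  0.4245]
```

Call:
carry_out([
  [0.02,0.03,0.002,0,0,0.14],
  [0.045,0.065,0.003,0,0,0.3],
  [0.065,0.095,0.003,0,0,0.42],
  [0.073,0.107,0.003,0,0,0.4245],
  [0.075,0.11,0.003,0,0,0.4245],
  [0.075,0.11,0.003,0,0,0.4245],
  [0.075,0.11,0.003,0,0,0.4245],
])

```text
clock: 46.0
tool_pos: [0.468, -0.4071, 0.1742]
orientation: [-180.0, 0.0, -89.6]
force: [0.6, -0.4, -1.9]
opening: 0.0362
gripper_force: 30.0
```

```bash
python3 - <<'E'
from h import *
go(.465,-.41,.051,-90);print(telemetry.get_obs()["joint_pos"].round(1))
E
```

```text
shift [0.0028 0.003  0.1232] rot [-0.0002  0.      0.0072]
[-23.   17.6 -10.7  -0.  -61.7  23.4]
```

Call:
carry_out([
  [0.003,0.003,0.01,0,0,0.007],
  [0.003,0.003,0.03,0,0,0.007],
  [0.003,0.003,0.06,0,0,0.007],
  [0.003,0.003,0.09,0,0,0.007],
  [0.003,0.003,0.11,0,0,0.007],
  [0.003,0.003,0.119,0,0,0.007],
  [0.003,0.003,0.123,0,0,0.007],
  [0.003,0.003,0.1235,0,0,0.007],
])

```text
clock: 47.0
tool_pos: [0.4649, -0.4111, 0.0513]
orientation: [-179.9, -0.0, -90.1]
force: [0.5, -0.8, -1.5]
opening: 0.0356
gripper_force: 30.0
```

Call:
carry_out([
  [0,0,0,0,0,0],
  [0,0,0.0007,0,0,0],
  [0,0,0.0007,0,0,0],
])

```text
clock: 47.38
tool_pos: [0.4649, -0.4112, 0.0512]
orientation: [-179.9, -0.0, -90.1]
force: [-1.1, 3.2, 6.2]
opening: 0.0358
gripper_force: 30.0
```

Call:
carry_out([
  [0,0,0,0,0,0],
  [0,0,0,0,0,0],
  [0,0,0,0,0,0],
], grip=0.05)

```text
clock: 47.75
tool_pos: [0.4644, -0.411, 0.0498]
orientation: [-180.0, -0.0, -90.1]
force: [0.1, -0.3, 0.2]
opening: 0.0464
gripper_force: 0.0
```

Call:
carry_out([
  [0,0,-0.01,0,0,0],
  [0,0,-0.035,0,0,0],
  [0,0,-0.07,0,0,0],
  [-0.01,0,-0.1,0,0,-0.1],
  [-0.03,-0.01,-0.12,0,0,-0.26],
  [-0.065,-0.03,-0.13,0,0,-0.43],
  [-0.11,-0.05,-0.13,0,0,-0.6],
  [-0.16,-0.07,-0.13,0,0,-0.77],
])

```text
clock: 48.75
tool_pos: [0.5352, -0.25, 0.1809]
orientation: [-180.0, -0.1, -45.7]
force: [1.1, -0.5, -0.6]
opening: 0.0465
gripper_force: 0.0
```

```bash
python3 - <<'E'
from h import *
go(.6785,.0975,.18,3.3)
E
```

```text
shift [-0.1486 -0.3453  0.001 ] rot [-2.00e-04 -1.30e-03 -8.55e-01]
```

Call:
carry_out([
  [-0.02,-0.04,0,0,0,-0.15],
  [-0.04,-0.09,0,0,0,-0.32],
  [-0.06,-0.14,0,0,0,-0.5],
  [-0.085,-0.19,0,0,0,-0.68],
  [-0.105,-0.24,0,0,0,-0.85],
  [-0.125,-0.29,0,0,0,-0.855],
  [-0.14,-0.325,0,0,0,-0.855],
  [-0.147,-0.343,0,0,0,-0.855],
], grip=0.23)

```text
clock: 49.75
tool_pos: [0.6795, 0.095, 0.1802]
orientation: [-180.0, -0.0, 3.1]
force: [-0.1, -1.0, -0.7]
opening: 0.054
gripper_force: 0.0
```

Call:
carry_out([
  [0,0,0,0,0,0],
  [0,0,0,0,0,0],
  [0,0,0,0,0,0],
])

```text
clock: 50.12
tool_pos: [0.6787, 0.0919, 0.1802]
orientation: [-180.0, -0.0, 3.0]
force: [-0.1, -0.0, -0.3]
opening: 0.0542
gripper_force: 0.0
```

```bash
python3 - <<'E'
from h import *
go(.6785,.0975,.057,3.3);im,r,s=tray();print(r)
hsv=cv2.cvtColor(im,cv2.COLOR_RGB2HSV);h,s,v=[hsv[...,i].astype(int) for i in range(3)]
m=(abs(h-60)<22)&(s>80)&(v>110);m[:,:430]=0;m[:,500:]=0;m[:150]=0
for c in comps(m,8):print(c[1:],cast("top",c[2],.08))
E
```

```text
shift [ 1.000e-04 -5.600e-03  1.232e-01] rot [-0.0001 -0.0002 -0.006 ]
(array([ 466.2, -303. ]), array([354.5, 224.5]), 89.7)
(array([464, 197,   8,   6,  47], dtype=int32), array([467.57446809, 199.44680851])) [[ 0.52747729 -0.41654881]]
(array([464, 222,   9,   6,  49], dtype=int32), array([467.95918367, 224.34693878])) [[ 0.4608011  -0.41677673]]
```

Call:
carry_out([
  [0,-0.0056,0.01,0,0,-0.006],
  [0,-0.0056,0.04,0,0,-0.006],
  [0,-0.0056,0.08,0,0,-0.006],
  [0,-0.0056,0.11,0,0,-0.006],
  [0,-0.0056,0.12,0,0,-0.006],
  [0,-0.0056,0.123,0,0,-0.006],
  [0,-0.0056,0.123,0,0,-0.006],
])

```text
clock: 51.05
tool_pos: [0.6793, 0.0989, 0.0579]
orientation: [-180.0, -0.1, 3.4]
force: [0.2, 0.2, -0.3]
opening: 0.0539
gripper_force: 0.0
```

Call:
carry_out([
  [0,0,0,0,0,0],
  [0,0,0,0,0,0],
  [0,0,0,0,0,0],
  [0,0,0,0,0,0],
], grip=-1)

```text
clock: 51.55
tool_pos: [0.6791, 0.0989, 0.0576]
orientation: [-180.0, -0.1, 3.4]
force: [-1.4, 1.7, 4.9]
opening: 0.0353
gripper_force: 30.0
```

Call:
carry_out([
  [0,0,-0.002,0,0,0],
  [0,0,-0.004,0,0,0],
  [0,0,-0.006,0,0,0],
  [0,0,-0.009,0,0,0],
  [0,0,-0.013,0,0,0],
  [0,0,-0.02,0,0,0],
  [0,0,-0.035,0,0,0],
  [0,0,-0.055,0,0,0],
])

```text
clock: 52.55
tool_pos: [0.6786, 0.0986, 0.1134]
orientation: [180.0, -0.0, 3.4]
force: [0.4, 0.6, -1.3]
opening: 0.0359
gripper_force: 30.0
```

```bash
python3 - <<'E'
from h import *
go(.398,-.41,.175,-90);im,r,s=tray();print(r)
E
```

```text
shift [-0.3101  0.4912 -0.0616] rot [-1.0000e-04 -2.0000e-04  1.6297e+00]
(array([ 466.2, -302.9]), array([354.6, 224.6]), 89.7)
```

Call:
carry_out([
  [-0.005,0.015,-0.02,0,0,0.08],
  [-0.025,0.045,-0.045,0,0,0.2],
  [-0.05,0.085,-0.06,0,0,0.36],
  [-0.08,0.13,-0.065,0,0,0.53],
  [-0.11,0.175,-0.065,0,0,0.7],
  [-0.14,0.22,-0.065,0,0,0.87],
  [-0.165,0.265,-0.065,0,0,1.04],
  [-0.19,0.305,-0.065,0,0,1.2],
])

```text
clock: 53.6
tool_pos: [0.5062, -0.2185, 0.1781]
orientation: [-179.9, -0.1, -65.7]
force: [1.0, 0.5, -2.0]
opening: 0.0361
gripper_force: 30.0
```

```bash
python3 - <<'E'
from h import *
go(.398,-.41,.175,-90)
E
```

```text
shift [0.13   0.1774 0.0029] rot [-0.0017 -0.0007  0.4242]
```

Call:
carry_out([
  [0.02,0.03,0.002,0,0,0.14],
  [0.05,0.065,0.003,0,0,0.3],
  [0.08,0.105,0.003,0,0,0.42],
  [0.105,0.145,0.003,0,0,0.424],
  [0.123,0.168,0.003,0,0,0.424],
  [0.128,0.174,0.003,0,0,0.424],
  [0.128,0.174,0.003,0,0,0.424],
  [0.128,0.174,0.003,0,0,0.424],
])

```text
clock: 54.6
tool_pos: [0.4026, -0.4051, 0.1741]
orientation: [-180.0, -0.0, -89.6]
force: [0.9, 0.5, -2.0]
opening: 0.0357
gripper_force: 30.0
```

```bash
python3 - <<'E'
from h import *
go(.398,-.41,.051,-90)
cv2.imwrite("pics/p.png",np.hstack([cv2.resize(viewer.snapshot("scene")[60:240,140:340],(400,360)),cv2.resize(viewer.snapshot("top")[180:360,340:540],(400,360))])[:,:,::-1])
E
```

```text
shift [0.0048 0.0046 0.1231] rot [-0.0004 -0.      0.0064]
```

View pics/p.png

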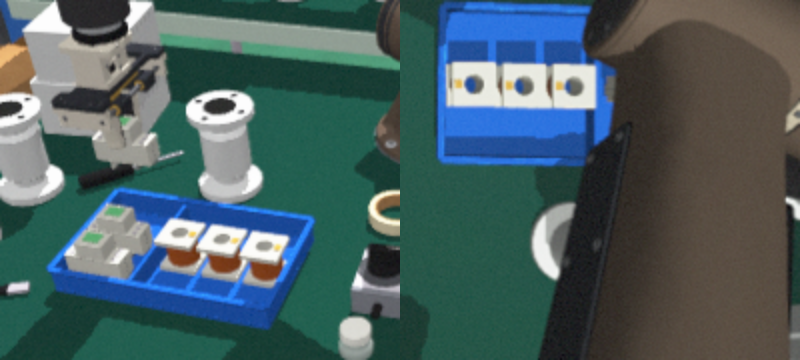

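Both placed modules stand in the small bay, and the meter is clear of the gripper. Lowering the last module.

Call:
carry_out([
  [0.005,0.005,0.005,0,0,0.006],
  [0.005,0.005,0.015,0,0,0.006],
  [0.005,0.005,0.03,0,0,0.006],
  [0.005,0.005,0.045,0,0,0.006],
  [0.005,0.005,0.055,0,0,0.006],
  [0.005,0.005,0.06,0,0,0.006],
])

```text
clock: 55.45
tool_pos: [0.3968, -0.4107, 0.1128]
orientation: [179.9, 0.0, -90.0]
force: [-0.6, -1.0, -1.8]
opening: 0.0358
gripper_force: 30.0
```

```bash
python3 - <<'E'
from h import *
go(.398,-.41,.051,-90);print(telemetry.get_obs()["tau"].round(1),telemetry.get_obs()["joint_pos"].round(1))
E
```

```text
shift [-0.0007 -0.0013  0.0618] rot [ 0.0012  0.0006 -0.0004]
[ -0.  -49.1  25.2   6.1   0.   -0. ] [-26.4  16.6 -21.2   0.  -52.2  26.3]
```

Call:
carry_out([
  [0,-0.001,0.01,0,0,0],
  [0,-0.001,0.025,0,0,0],
  [0,-0.001,0.04,0,0,0],
  [0,-0.001,0.053,0,0,0],
  [0,-0.001,0.059,0,0,0],
  [0,-0.001,0.061,0,0,0],
  [0,-0.001,0.0615,0,0,0],
])

```text
clock: 56.32
tool_pos: [0.3983, -0.411, 0.0526]
orientation: [-180.0, -0.0, -90.0]
force: [0.1, 0.4, -1.7]
opening: 0.0359
gripper_force: 30.0
```

Call:
carry_out([
  [0,0,0,0,0,0],
  [0,0,0.0007,0,0,0],
  [0,0,0.0007,0,0,0],
])

```text
clock: 56.7
tool_pos: [0.3981, -0.4109, 0.0518]
orientation: [-180.0, -0.0, -90.0]
force: [-0.7, 0.7, -2.0]
opening: 0.0358
gripper_force: 30.0
```

Call:
carry_out([
  [0,0,0.0008,0,0,0],
  [0,0,0.0014,0,0,0],
  [0,0,0.0014,0,0,0],
])

```text
clock: 57.08
tool_pos: [0.3982, -0.4109, 0.0511]
orientation: [-180.0, -0.0, -90.0]
force: [-1.2, 2.1, 5.9]
opening: 0.0357
gripper_force: 30.0
```

Call:
carry_out([
  [0,0,0,0,0,0],
  [0,0,0,0,0,0],
  [0,0,0,0,0,0],
], grip=-0.03)

```text
clock: 57.45
tool_pos: [0.3981, -0.4109, 0.0502]
orientation: [-180.0, -0.0, -90.0]
force: [0.0, -0.0, -0.5]
opening: 0.0423
gripper_force: 0.0
```

Call:
carry_out([
  [0,0,-0.005,0,0,0],
  [0,0,-0.02,0,0,0],
  [0,0,-0.05,0,0,0],
  [0,0,-0.09,0,0,0],
  [-0.01,-0.01,-0.13,0,0,0],
  [-0.05,-0.03,-0.15,0,0,0],
  [-0.1,-0.05,-0.15,0,0,0],
  [-0.15,-0.07,-0.15,0,0,0],
])

```text
clock: 58.45
tool_pos: [0.4687, -0.2597, 0.202]
orientation: [-179.9, -0.0, -90.1]
force: [0.5, -0.1, -1.2]
opening: 0.0422
gripper_force: 0.0
```

Call:
carry_out([
  [-0.05,-0.01,0,0,0,0],
  [-0.1,-0.02,0,0,0,0],
  [-0.15,-0.02,0,0,0,0],
  [-0.2,-0.02,0,0,0,0],
  [-0.25,-0.02,0,0,0,0],
  [-0.3,-0.02,0,0,0,0],
  [-0.34,-0.02,0,0,0,0],
  [-0.34,-0.02,0,0,0,0],
])

```text
clock: 59.45
tool_pos: [0.4885, 0.0814, 0.2015]
orientation: [-179.9, 0.0, -89.8]
force: [0.3, 0.1, -0.4]
opening: 0.0422
gripper_force: 0.0
```

```bash
python3 - <<'E'
from h import *
im,r,s=tray();print(r)
a=cv2.resize(viewer.snapshot("scene")[60:240,140:340],(400,360));b=cv2.resize(im[140:340,300:500],(400,400))[:360]
cv2.imwrite("pics/end.png",np.hstack([a,b])[:,:,::-1])
E
```

```text
(array([ 466.3, -302.8]), array([354.5, 225. ]), 89.6)
```

View pics/end.png

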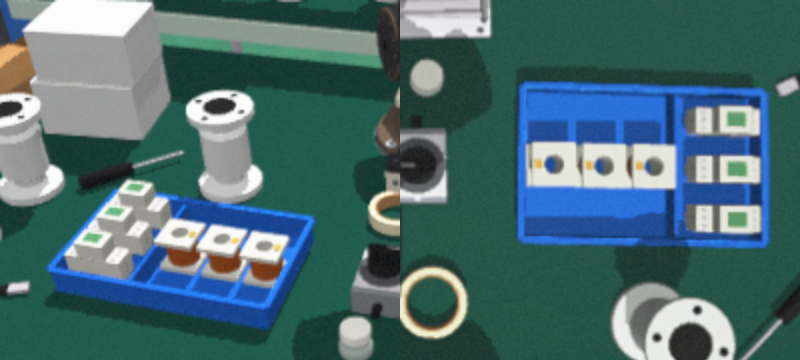

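The three coils stand in the large bay and the three modules in the small bay, with the meter undisturbed.

```bash
python3 -c "
from plant import workorder
print(workorder.close_job())"
```

```text
the job is handed in; nothing more can be done
None
```

Job handed in: I turned the switch to off first, then stood all three coils in the tray's large bay and all three modules in its small bay, side by side; I saw no sign of the meters having been touched.

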